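# Stow the scraper and click the sea latch shut

## Task

Stow the gasket scraper for sea: slide its flat blade into the slot of the stowage rack until the handle is fully home against the rack. Then turn the tilted T-handle of the rack's latch clockwise until it clicks over and its bar lies across the end of the scraper's handle. Leave the other tools and tins where they are.

Things in the scene. Friction and masses are not known exactly. Their poses are not given: they have to be found in the camera images.
- scraper: Gasket scraper, loose, flat on the bench beside a file and a spanner: black handle 100 long x 28 wide x 26 high; flat steel blade 100 long x 64 wide x 4 thick, level with the handle's underside; 0.26 kg. Origin: on the underside where handle and blade meet (handle x -100 to 0, blade 0 to 100); x points to the blade's tip, z up. It balances at about x = 30.
- scraper_tip (a point): Middle of the scraper blade's front edge, on its underside (100 in front of the scraper's origin).
- rack: Stowage rack, fixed: base plate 10 thick (x -160 to 130, y -140 to 60), grey slot housing (x 0 to 115, 112 wide, 119 high), latch pedestal at y = -90, and a white air pipe 26 thick rising at x -20, y -95 and bending over towards the latch handle at height 270. Origin: on the bench below the middle of the slot's mouth; x into the slot (away from the robot), y left, z up.
- slot_mouth (a point): Middle of the lower edge of the slot's mouth, 85 above the bench, axes as the rack. The level slot is 76 wide, 12 high (z 0 to 12), 115 deep. The blade goes in underside down; the handle's front, higher than the slot, stops on the housing's face: home, the scraper's origin is at this point.
- latch (a joint): Latch angle in rad, growing clockwise seen from above along its shaft. Rests open at about 0.1, the gate bar pointing to the robot and down. An over-centre spring resists with up to about 0.35 N m, tips over at 0.78 and snaps on; short of that it springs back. Rests shut at about 1.45 (stop at 1.55), the bar lying across behind the end of the scraper's handle.
- latch_grip (a point): Centre of the latch's T-handle, where to grip: a black bar 90 long (x), 15 wide (y), 22 deep (z). z is the shaft, leaning 35 degrees from vertical towards rack -x; x and y turn with the latch. Always at rack (-151, -90, 147). On the shaft 60 below is the steel gate bar, 115 long to -x, 12 wide, 14 thick; a spring strut sits to its right.
- pipe_end (a point): Closed end of the overhead air pipe (fixed to the rack): centre of its tip, 270 above the bench; the pipe is 26 thick and runs level from here to rack x = -45, then down.
- file: Bystander: a flat file lying on the bench, 230 long, 26 wide, 24 high at its wooden handle. Origin under its middle (x -120 to 110).
- spanner: Bystander: an open-ended spanner lying on the bench, 220 long, up to 46 wide, 12 high. Origin under its middle.
- oil: Bystander: an oil bottle, 64 across, 190 high, upright left of the rack. Origin under its middle.
- tin: Bystander: a grease tin, 76 across, 75 high, left of the rack's front. Origin under its middle.
- socket: Bystander: a large socket standing on end, 48 across, 85 high. Origin under its middle.
- flange: Bystander: a steel flange ring lying flat, 100 across, 20 high. Origin under its middle.

How it is judged:
On the way, in this order (a step that is already met when the one before it is completed fails the run):
1. the scraper is fully home in the slot and let go, with the latch still open (x of scraper in the frame of slot_mouth between -0.008 and 0.006 m and y of scraper in the frame of slot_mouth between -0.009 and 0.009 m and z of scraper in the frame of slot_mouth between -0.005 and 0.011 m and angle between the x axis of scraper and the x axis of rack, either way round below 0.15 rad and x of scraper_tip in the frame of slot_mouth above 0.08 m and contact force between the fingers and scraper below 0.1 N and value of joint latch below 0.5 rad), for 0.2 s.
2. the latch is turned past its click, with the scraper still home (x of scraper in the frame of slot_mouth between -0.008 and 0.006 m and y of scraper in the frame of slot_mouth between -0.009 and 0.009 m and z of scraper in the frame of slot_mouth between -0.005 and 0.011 m and angle between the x axis of scraper and the x axis of rack, either way round below 0.15 rad and x of scraper_tip in the frame of slot_mouth above 0.08 m and value of joint latch above 1.1 rad), for 0.2 s.
At the end, for the whole second after the job is handed in: The scraper lies home in the slot (its origin within 8 mm of the mouth along the slot, 9 mm sideways, within 0.15 rad of straight, blade inside), the latch stands past its click (above 1.1 rad), and both are at rest (all of step 2 and velocity of joint latch between -0.05 and 0.05 rad/s and linear speed of scraper below 0.02 m/s); the robot touches nothing.
It fails at once if the file or the spanner is moved more than 3 cm (distance of any of file, spanner from where it was at the start of the episode above 0.03 m).
It fails at once if the oil bottle, tin, socket or flange is moved more than 3 cm or knocked over (distance of any of oil, tin, socket, flange from where it was at the start of the episode above 0.03 m or angle between any of oil, tin, socket, flange's own z axis and vertical above 0.5 rad).
It also fails if it takes over 59 s, if anything falls off the work surface, if the arm or the gripper's body presses on something with over 40 N, if the wrist force passes 120 N, or if a joint passes its speed limit or range.

## Robot

A 7-joint arm with a two-finger parallel gripper is mounted at the origin on the work surface. World frame = base frame: x ahead of the robot, y to its left, z up, the work surface at z = 0. Lengths are in m, angles in rad, forces in N, time in s.
With the tool pointing down it reaches from about 0.4 to 0.875 m from the base axis. Payload 19.3 kg.
Tool frame: the origin (TCP) lies at the very end of the fingers, on their centre line; the grasp point (between the pads) lies 19 mm behind it; z points along the fingers, y is the direction in which the jaws open and shut (so a half turn about z gives the same grasp; the last joint's range is limited). The gripper opens to 85 mm and grips with 20 to 120 N. Pads are 22 mm wide; open, the fingers measure 114 mm over their backs; the gripper's body (76 mm by 85 mm) begins 54 mm behind the grasp point. The pads swing forward as they close: fully open they stand 13 mm farther back than shut.
Start: joints at [-1.229, 0.521, -0.036, 1.599, 0.021, 1.021, -0.113], TCP at [0.25, 0.573, 0.231] pointing down, gripper open.
Joint ranges: [-2.91, 2.91], [-0.3, 2.13], [-1.5, 1.42], [0.17, 2.43], [-1.26, 4.41], [0.16, 1.93], [-2.52, 2.52]. Speed limits (rad/s): [1.89, 1.89, 2.39, 2.39, 3.01, 3.01, 3.01].

## Interface

Orientations are given as [roll, pitch, yaw] about the fixed x, y, z axes, in that order (R = Rz(yaw) Ry(pitch) Rx(roll)).
In Python, from workcell import bot, grab_frame, calibration, workorder gives the robot as it stands.
- The arm moves only by the tool move_arm, never from a script. Its arguments are lists of equal length, an entry for each row: "jaw": the closure in counts, from 0 (fully open) to 255 (shut); "dp": the shift along the tool's x, y, z in units of 800 mm (1.0 is 800 mm), a list of three; "rotation": the turn, a rotation vector about the tool's x, y, z in units of pi rad (1.0 is pi rad), a list of three. In form: {"jaw": [jaw, ...], "dp": [[dx, dy, dz], ...], "rotation": [[rx, ry, rz], ...]}. A call has 1 to 10 rows; each row shifts and turns the commanded pose from where the row before left it, along the tool's axes as they then stand; what a row does not reach is not made up. A row lasts 1/8 s, in which the tool goes at most 62.5 mm and 10.7 degrees, less where a joint would pass 70% of its speed; a pose out of reach is approached as far as the arm can. A call with a number of a shift or a turn outside -1 to 1 is refused whole. A call with a gripper value outside its range is refused whole. The fingers move at their own pace and stop on an object; "squeeze" is the grip in N (left out, the last holds). Time passes only in rows, so rows that do not move let the fingers close. It gives the time, the measured TCP pose, the force and the opening at its end, in the units of the state.
- bot.observe(): the state, without advancing time (a new reading comes with each control period).
- grab_frame(name): name is "scene" or "top" or "wrist"; returns the picture (384x512x3 uint8, blue, green, red); there is no depth.
- calibration(name): a dict with "camera_matrix" (3x3 intrinsics, pixels), "T" (4x4, takes a point from camera to world coordinates). Camera axes: x right, y down, z forward; pixel columns grow to the right and rows downward; lengths in m; the calibration is good to about 2 mm. A picture is of the moment at which its call begins: read the wrist's pose just before it. calibration takes no time and is no camera call; for the wrist camera it gives the pose at the moment of the call.
- workorder.job_done(): hands the job in, once; it reports no verdict.
The state is a dict: "clock": time; "qpos": joint angles; "qd": joint speeds; "joint_efforts": joint torques, N m; "position": TCP position; "tool_rot": TCP orientation; "force": force on the tool from outside, world axes, zero at the start; "moment": the same for the moment, N m; "grip_width": finger opening in m.
Only numpy, scipy, OpenCV 4.12 (cv2) and the standard library are available. Lean on these libraries where they do the work, as an engineer would, in place of code of your own. Each camera call takes 0.05 s, during which the arm holds its last target. There are 200 camera calls.

## Working session

There is one attempt and no reset: what is moved stays moved. The work goes in short steps, Python scripts to look and compute and a tool call to move; the robot and the scene stay as the last step left them, time stands still between calls to the robot, and variables do not carry over. Pictures are saved under pics/ and viewed, about 8 in all and at most 12, crops included, and the job is handed in when it is done.

Besides the shell and the picture viewer there is one more tool, called after ">>>" by a JSON object that holds its "name" and its "arguments", one argument or row to a line. move_arm: Moves the arm, as the interface text tells. Shifts and turns lie within -1 to 1; 1 stands for 800 mm of shift or pi rad of turn. Its arguments: {"type":"object","properties":{"jaw":{"type":"array","items":{"type":"number"}},"dp":{"type":"array","items":{"type":"array","items":{"type":"number","minimum":-1,"maximum":1}}},"rotation":{"type":"array","items":{"type":"array","items":{"type":"number","minimum":-1,"maximum":1}}},"squeeze":{"type":"number"}},"required":["jaw","dp","rotation"]}

```bash
ls; mkdir -p pics; python3 - <<'E'
from workcell import bot, grab_frame, calibration
import cv2,numpy as np
np.set_printoptions(precision=4,suppress=True)
print(bot.observe())
for n in("scene","top"):
    f=grab_frame(n); cv2.imwrite(f"pics/{n}0.png",f)
    c=calibration(n);print(n,c["camera_matrix"],c["T"])
a=cv2.imread("pics/scene0.png");b=cv2.imread("pics/top0.png")
E
```

```text
pics
{'clock': 0.0, 'qpos': array([-1.2292,  0.522 , -0.0363,  1.6   ,  0.0212,  1.0211, -0.1128]), 'qd': array([-0.0008, -0.0004,  0.0002, -0.0004, -0.0003,  0.0007, -0.0004]), 'joint_efforts': array([  0.0018, -92.7112,   1.9809, -36.9923,   0.0179,   0.0083,
         0.0001]), 'position': array([0.2501, 0.5724, 0.2307]), 'tool_rot': array([-3.1404,  0.0001,  2.7298]), 'force': array([ 0.0285, -0.1012, -0.3091]), 'moment': array([0.0265, 0.0024, 0.0074]), 'grip_width': 0.08535006109915451}
scene [[370.9313   0.     251.1978]
 [  0.     370.9313 195.455 ]
 [  0.       0.       1.    ]] [[-0.664   0.5542 -0.502   1.1141]
 [ 0.7477  0.5023 -0.4344  0.4265]
 [ 0.0114 -0.6638 -0.7478  0.9397]
 [ 0.      0.      0.      1.    ]]
top [[413.6403   0.     256.0862]
 [  0.     413.6403 190.009 ]
 [  0.       0.       1.    ]] [[ 0.0796 -0.9736  0.2141  0.3499]
 [-0.9968 -0.0767  0.0218 -0.0367]
 [-0.0048 -0.2152 -0.9766  1.3457]
 [ 0.      0.      0.      1.    ]]
```

View pics/top0.png

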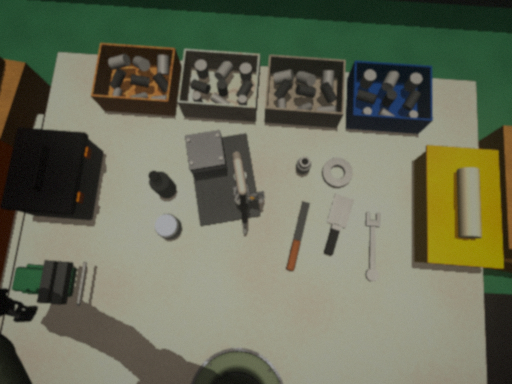

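View pics/scene0.png

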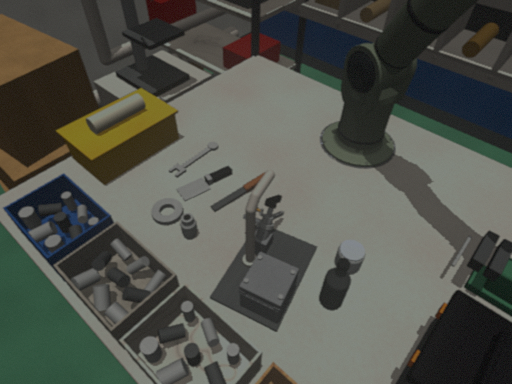

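The top view shows the rack plate (about 192–260, 130–223) with the housing at its far-left, and the pipe and latch near (243,195). The scraper's handle is at (332,241) and its blade at (340,210). The file is at (298,235) and the spanner at (372,245). I'll zoom in to measure.

```bash
cat > h.py <<'E'
import numpy as np,cv2
from workcell import bot,grab_frame,calibration
from scipy.spatial.transform import Rotation as Ro
np.set_printoptions(precision=4,suppress=True)
def ray(c,u,v):
    K,T=c["camera_matrix"],c["T"]; d=T[:3,:3]@np.linalg.solve(K,[u,v,1.]); return T[:3,3],d
def onz(c,u,v,z):
    o,d=ray(c,u,v); return o+d*(z-o[2])/d[2]
def proj(c,p):
    T=c["T"]; q=c["camera_matrix"]@(T[:3,:3].T@(np.asarray(p)-T[:3,3])); return q[:2]/q[2]
def tri(c1,p1,c2,p2):
    o1,d1=ray(c1,*p1);o2,d2=ray(c2,*p2)
    s=np.linalg.lstsq(np.c_[d1,-d2],o2-o1,rcond=None)[0]
    a,b=o1+d1*s[0],o2+d2*s[1]; return (a+b)/2,np.linalg.norm(a-b)
E
python3 - <<'E'
import cv2
a=cv2.imread("pics/top0.png")[120:275,180:390]
a=cv2.resize(a,None,fx=3.8,fy=3.8,interpolation=cv2.INTER_CUBIC)
a=cv2.convertScaleAbs(a,alpha=1.4,beta=15)
cv2.imwrite("pics/topc.png",a);print(a.shape)
E
```

```text
(589, 798, 3)
```

View pics/topc.png

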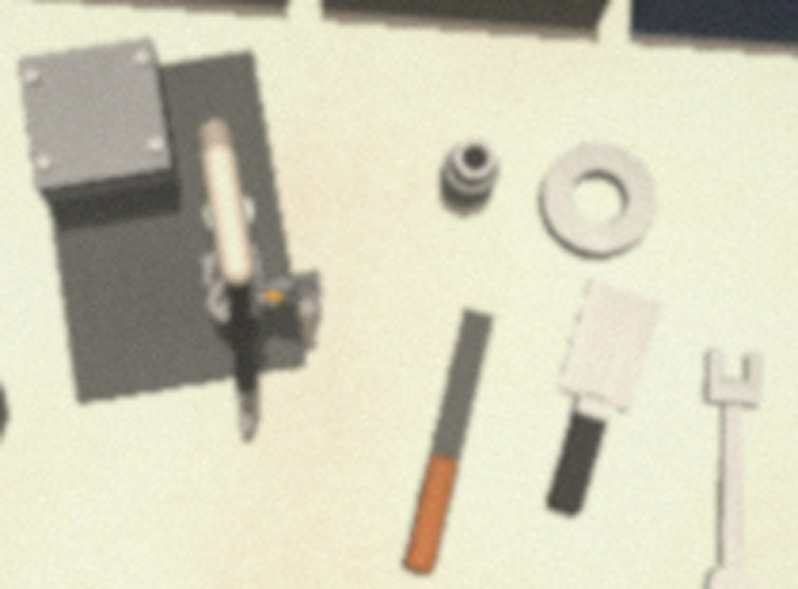

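```bash
python3 - <<'E'
from h import *
c=calibration("top")
P=lambda x,y,z:onz(c,180+x/3.8,120+y/3.8,z)
FL,FR,BR=P(80,402,.01),P(303,365,.01),P(252,52,.01)
print("plate",FL,FR,BR,np.linalg.norm(FL-FR),np.linalg.norm(BR-FR))
hs=[P(*q,.119) for q in((20,60),(152,40),(172,180),(38,190))]
print("housing",hs,[np.linalg.norm(hs[i]-hs[i-1]) for i in range(4)])
print("yaw est",[np.arctan2(*(v)[[1,0]]) for v in(BR-FR,hs[1]-hs[2],hs[0]-hs[3])],[np.arctan2(*(v)[[1,0]]) for v in(FL-FR,hs[3]-hs[2],hs[0]-hs[1])])
b=[P(*q,.004) for q in((590,280),(660,300),(632,412),(560,388))]
print("blade",b,[np.linalg.norm(b[i]-b[i-1]) for i in range(4)])
tip=(b[0]+b[1])/2; o=(b[2]+b[3])/2; e=P(563,514,.02)
print(tip,o,e,np.arctan2(*(tip-o)[[1,0]]),np.arctan2(*(tip-e)[[1,0]]),np.linalg.norm((tip-e)[:2]))
print(P(434,525,.015),P(475,315,.003))
E
```

```text
plate [0.5102 0.1618 0.01  ] [ 0.5571 -0.0256  0.01  ] [0.8362 0.042  0.01  ] 0.1932331202074043 0.2872457717867004
housing [array([0.7747, 0.2256, 0.119 ]), array([0.8005, 0.1188, 0.119 ]), array([0.6825, 0.0909, 0.119 ]), array([0.6657, 0.1981, 0.119 ])] [np.float64(0.11240945129663428), np.float64(0.10980592450611447), np.float64(0.1212518145761361), np.float64(0.10855044282294579)]
yaw est [np.float64(0.23778777199882725), np.float64(0.23240364868562097), np.float64(0.24640567362075091)] [np.float64(1.815763462499173), np.float64(1.7264327080215436), np.float64(1.8080125206719433)]
blade [array([ 0.6523, -0.2691,  0.004 ]), array([ 0.6393, -0.3304,  0.004 ]), array([ 0.5397, -0.3094,  0.004 ]), array([ 0.5555, -0.2471,  0.004 ])] [np.float64(0.09927401217708398), np.float64(0.06262811433630551), np.float64(0.101823788975149), np.float64(0.0642240047406608)]
[ 0.6458 -0.2998  0.004 ] [ 0.5476 -0.2782  0.004 ] [ 0.4475 -0.2516  0.02  ] -0.21557892747750657 -0.23808377005550596 0.2040899661939145
[ 0.4302 -0.1454  0.015 ] [ 0.6136 -0.171   0.003 ]
```

```bash
cat >> h.py <<'E'
def plan(p,rpy=None,step=.055,src=None):
    "print rows: rotate first, then shift; tool units"
    s=bot.observe(); p0,r0=src if src else (s["position"],s["tool_rot"])
    R0=Ro.from_euler("xyz",r0); R1=R0 if rpy is None else Ro.from_euler("xyz",rpy)
    rv=(R0.inv()*R1).as_rotvec()/np.pi; d=R1.inv().apply(np.asarray(p)-p0)/.8
    nr=int(np.ceil(np.linalg.norm(rv)/.055)); nd=int(np.ceil(np.linalg.norm(d)/step))
    print("t",s["clock"],"rot",nr,"x",(rv/max(nr,1)).round(4),"| shift",nd,"x",(d/max(nd,1)).round(4))
E
python3 - <<'E'
from h import *
c=calibration("top");s=calibration("scene")
print(tri(c,(242.6,192.5),s,(269,177)))
yaw=-.23+np.pi
plan([.40,.15,.25],[np.pi,0,yaw])
plan([.43,-.1,.25],None,src=([.40,.15,.25],[np.pi,0,yaw]))
plan([.52,-.272,.25],None,src=([.43,-.1,.25],[np.pi,0,yaw]))
E
```

```text
(array([0.5787, 0.023 , 0.2588]), np.float64(0.00052477104151834))
t 0.1 rot 2 x [-0.0002 -0.     -0.0289] | shift 11 x [-0.0275 -0.0429 -0.0022]
t 0.1 rot 0 x [0. 0. 0.] | shift 6 x [-0.018  -0.0493 -0.    ]
t 0.1 rot 0 x [0. 0. 0.] | shift 5 x [-0.0317 -0.0367 -0.    ]
```

>>> {"name": "move_arm", "arguments": {
  "jaw": [0,0,0,0,0,0,0,0,0,0],
  "dp": [
    [-0.0303,-0.0472,-0.0024],
    [-0.0303,-0.0472,-0.0024],
    [-0.0303,-0.0472,-0.0024],
    [-0.0303,-0.0472,-0.0024],
    [-0.0303,-0.0472,-0.0024],
    [-0.0303,-0.0472,-0.0024],
    [-0.0303,-0.0472,-0.0024],
    [-0.0303,-0.0472,-0.0024],
    [-0.0303,-0.0472,-0.0024],
    [-0.0303,-0.0472,-0.0024]
  ],
  "rotation": [
    [0,0,-0.029],
    [0,0,-0.029],
    [0,0,0],
    [0,0,0],
    [0,0,0],
    [0,0,0],
    [0,0,0],
    [0,0,0],
    [0,0,0],
    [0,0,0]
  ]
}}

```text
clock: 1.35
position: [0.3887, 0.1452, 0.2506]
tool_rot: [3.142, 0.0, 2.912]
force: [1.4, 0.2, 0.3]
grip_width: 0.0855
```

>>> {"name": "move_arm", "arguments": {
  "jaw": [0,0,0,0,0,0,0,0,0,0],
  "dp": [
    [-0.018,-0.049,0],
    [-0.018,-0.049,0],
    [-0.018,-0.049,0],
    [-0.018,-0.049,0],
    [-0.018,-0.049,0],
    [-0.018,-0.049,0],
    [-0.04,-0.045,0],
    [-0.04,-0.045,0],
    [-0.04,-0.045,0],
    [-0.04,-0.045,0]
  ],
  "rotation": [
    [0,0,0],
    [0,0,0],
    [0,0,0],
    [0,0,0],
    [0,0,0],
    [0,0,0],
    [0,0,0],
    [0,0,0],
    [0,0,0],
    [0,0,0]
  ]
}}

```text
clock: 2.6
position: [0.5115, -0.2727, 0.2502]
tool_rot: [3.141, -0.0, 2.912]
force: [0.6, 0.9, -0.6]
grip_width: 0.0857
```

```bash
python3 - <<'E'
from h import *
s=bot.observe();print(s["clock"],s["position"],s["tool_rot"],s["qpos"])
c=calibration("wrist");f=grab_frame("wrist");cv2.imwrite("pics/w1.png",f)
np.savez("w1.npz",**c);print(c)
E
```

```text
2.6 [ 0.5115 -0.2727  0.2502] [ 3.1414 -0.0004  2.9123] [ 0.1347  0.4505  0.3553  1.7161 -0.1802  1.0076  1.8956]
{'camera_matrix': array([[304.8984,   0.    , 253.9984],
       [  0.    , 304.8984, 193.5486],
       [  0.    ,   0.    ,   1.    ]]), 'T': array([[ 0.2262,  0.9206,  0.3184,  0.4298],
       [ 0.9741, -0.2136, -0.0744, -0.2539],
       [-0.0005,  0.327 , -0.945 ,  0.3931],
       [ 0.    ,  0.    ,  0.    ,  1.    ]])}
```

View pics/w1.png

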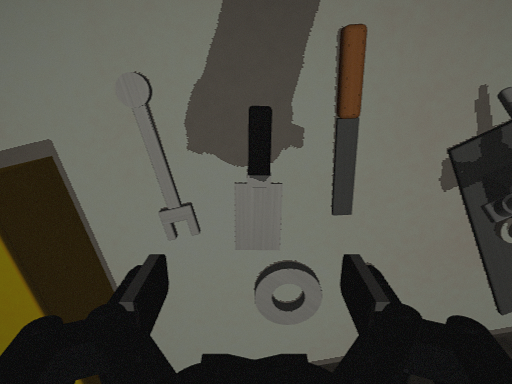

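The scraper is straight in the wrist view: blade corners (236,183), (282,183), (279,249), (235,248), handle end at (260,106). The file and spanner are well clear.

```bash
python3 - <<'E'
from h import *
c=dict(np.load("w1.npz"))
b=[onz(c,u,v,.004) for u,v in((236,183),(282,183),(280,249.5),(235,249))]
o=(b[0]+b[1])/2;t=(b[2]+b[3])/2
e=onz(c,260,106.5,.026); j=onz(c,259.5,176,.02)
yaw=np.arctan2(*(t-e)[[1,0]]);print(o,t,e,j,"blade yaw",np.arctan2(*(t-o)[[1,0]]),yaw,np.linalg.norm((t-o)[:2]),np.linalg.norm((t-e)[:2]))
ex=(t-e)[:2]/np.linalg.norm((t-e)[:2])
org=(t[:2]-.1*ex+e[:2]+.1*ex)/2;print("org",org)
g=org-.03*ex
plan([*g,.10],[np.pi,0,yaw+np.pi])
plan([*g,.004],src=([*g,.10],[np.pi,0,yaw+np.pi]),step=.03)
E
```

```text
[ 0.5479 -0.2746  0.004 ] [ 0.6448 -0.2988  0.004 ] [ 0.451  -0.2518  0.026 ] [ 0.5341 -0.2711  0.02  ] blade yaw -0.24436528629676543 -0.23776945214255196 0.09986552699930476 0.19937497757184633
org [ 0.5479 -0.2753]
t 2.65 rot 1 x [-0.0008  0.0003  0.0018] | shift 4 x [-0.0011  0.0033  0.0469]
t 2.65 rot 0 x [0. 0. 0.] | shift 4 x [ 0.   -0.    0.03]
```

>>> {"name": "move_arm", "arguments": {
  "jaw": [0,0,0,0,0,0,0,0,0,0],
  "dp": [
    [-0.001,0.0033,0.047],
    [-0.001,0.0033,0.047],
    [-0.001,0.0033,0.047],
    [-0.001,0.0033,0.047],
    [0,0,0.03],
    [0,0,0.03],
    [0,0,0.03],
    [0,0,0.02],
    [0,0,0.01],
    [0,0,0]
  ],
  "rotation": [
    [0,0,0.002],
    [0,0,0],
    [0,0,0],
    [0,0,0],
    [0,0,0],
    [0,0,0],
    [0,0,0],
    [0,0,0],
    [0,0,0],
    [0,0,0]
  ]
}}

```text
clock: 3.9
position: [0.5164, -0.2619, 0.004]
tool_rot: [3.142, -0.0, 2.906]
force: [-0.2, -0.3, 0.3]
grip_width: 0.0854
```

>>> {"name": "move_arm", "arguments": {
  "jaw": [255,255,255,255,255,255,255,255],
  "dp": [
    [0,0,0],
    [0,0,0],
    [0,0,0],
    [0,0,0],
    [0,0,0],
    [0,0,0],
    [0,0,0],
    [0,0,0]
  ],
  "rotation": [
    [0,0,0],
    [0,0,0],
    [0,0,0],
    [0,0,0],
    [0,0,0],
    [0,0,0],
    [0,0,0],
    [0,0,0]
  ],
  "squeeze": 90
}}

```text
clock: 4.9
position: [0.5168, -0.2624, 0.0049]
tool_rot: [-3.141, 0.001, 2.905]
force: [-2.1, -1.2, 13.0]
grip_width: 0.0266
```

>>> {"name": "move_arm", "arguments": {
  "jaw": [255,255,255,255,255,255],
  "dp": [
    [0,0,-0.01],
    [0,0,-0.04],
    [0,0,-0.06],
    [0,0,-0.06],
    [0,0,-0.06],
    [0,0,0]
  ],
  "rotation": [
    [0,0,0],
    [0,0,0],
    [0,0,0],
    [0,0,0],
    [0,0,0],
    [0,0,0]
  ]
}}

```text
clock: 5.65
position: [0.5177, -0.2624, 0.1916]
tool_rot: [-3.141, 0.005, 2.906]
force: [0.7, 0.4, -3.5]
grip_width: 0.0267
```

```bash
python3 - <<'E'
from h import *
s=bot.observe();print(s["clock"],s["position"],s["tool_rot"],s["force"],s["moment"],s["grip_width"])
c=calibration("wrist");f=grab_frame("wrist");cv2.imwrite("pics/w2.png",f)
g=grab_frame("top");cv2.imwrite("pics/t2.png",g)
np.savez("w2.npz",**c)
E
```

```text
5.65 [ 0.5177 -0.2624  0.1916] [-3.1412  0.0053  2.9057] [ 0.7289  0.3849 -3.5349] [0.0281 0.1856 0.0845] 0.02667641924042661
```

View pics/w2.png

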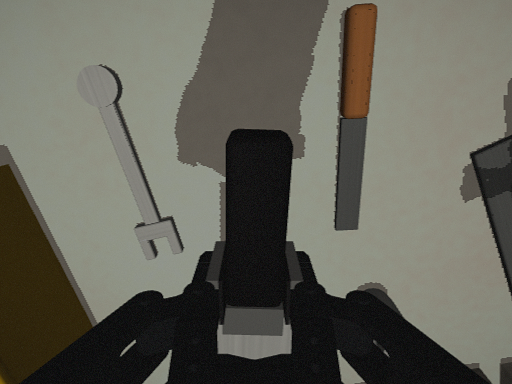

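```bash
python3 - <<'E'
from h import *
c=dict(np.load("w2.npz"));z=.2125
s=bot.observe();R=Ro.from_euler("xyz",s["tool_rot"])
for u,v in((259.5,129.5),(226.5,140),(292.5,140),(226,230),(288,230),(254,304),(217,335),(290,335)):
    p=onz(c,u,v,z if v<300 else z-.022); print((u,v),R.inv().apply(p-s["position"])*1000)
E
```

```text
(259.5, 129.5) [ 66.8632   1.373  -24.5165]
(226.5, 140) [ 62.7277 -11.7223 -24.5209]
(292.5, 140) [ 62.7549  14.5223 -24.5131]
(226, 230) [ 23.1068 -13.0959 -24.5267]
(288, 230) [ 23.1439  14.2358 -24.5186]
(254, 304) [-34.5529  -0.7287  -2.5309]
(217, 335) [-57.0592 -22.7738  -2.5405]
(290, 335) [-56.9795  20.753   -2.5276]
```

```bash
cat >> h.py <<'E'
RO=np.array([.678,.1445,0.]);RY=.238
def W(p): return RO+Ro.from_euler("z",RY).apply(np.asarray(p,float))
E
python3 - <<'E'
from h import *
s=bot.observe();r0=s["tool_rot"];print(s["position"],s["qpos"])
A=[.42,-.2,.28];B=[.40,.03,.28];r1=[np.pi,0,RY+np.pi];C=W([-.167,0,.24])
print(C)
plan(A,step=.06);plan(B,r1,src=(A,r0),step=.06);plan(C,src=(B,r1),step=.06)
E
```

```text
[ 0.5162 -0.2615  0.188 ] [ 0.1283  0.5216  0.3379  1.7823 -0.2173  0.8744  1.9   ]
[0.5157 0.1051 0.24  ]
t 5.75 rot 0 x [0. 0. 0.] | shift 4 x [ 0.0337  0.0117 -0.0288]
t 5.75 rot 3 x [ 0.     -0.     -0.0502] | shift 5 x [-0.0087  0.0571  0.    ]
t 5.75 rot 0 x [0. 0. 0.] | shift 3 x [-0.0542  0.0191  0.0167]
```

>>> {"name": "move_arm", "arguments": {
  "jaw": [255,255,255,255,255,255,255,255,255,255],
  "dp": [
    [0.034,0.012,-0.029],
    [0.034,0.012,-0.029],
    [0.034,0.012,-0.029],
    [0.034,0.012,-0.029],
    [0,0,0],
    [0,0,0],
    [0,0,0],
    [-0.0087,0.057,0],
    [-0.0087,0.057,0],
    [-0.0087,0.057,0]
  ],
  "rotation": [
    [0,0,0],
    [0,0,0],
    [0,0,0],
    [0,0,0],
    [0,0,-0.05],
    [0,0,-0.05],
    [0,0,-0.05],
    [0,0,0],
    [0,0,0],
    [0,0,0]
  ]
}}

```text
clock: 7.0
position: [0.4071, -0.0597, 0.2797]
tool_rot: [3.141, -0.002, -2.906]
force: [0.7, 0.2, -4.0]
grip_width: 0.0263
```

>>> {"name": "move_arm", "arguments": {
  "jaw": [255,255,255,255,255,255,255],
  "dp": [
    [-0.0087,0.057,0],
    [-0.0087,0.057,0],
    [-0.054,0.019,0.017],
    [-0.054,0.019,0.017],
    [-0.054,0.019,0.017],
    [0,0,0],
    [0,0,0]
  ],
  "rotation": [
    [0,0,0],
    [0,0,0],
    [0,0,0],
    [0,0,0],
    [0,0,0],
    [0,0,0],
    [0,0,0]
  ]
}}

```text
clock: 7.88
position: [0.5148, 0.1048, 0.2388]
tool_rot: [-3.141, -0.003, -2.906]
force: [0.1, 0.1, -3.2]
grip_width: 0.0264
```

```bash
python3 - <<'E'
from h import *
s=bot.observe();print(s["clock"],s["position"],s["tool_rot"],s["force"],s["moment"],s["qpos"])
c=calibration("wrist");f=grab_frame("wrist");cv2.imwrite("pics/w3.png",f)
g=grab_frame("top");h=grab_frame("scene");cv2.imwrite("pics/t3.png",g);cv2.imwrite("pics/s3.png",h)
np.savez("w3.npz",**c)
f=lambda a:cv2.convertScaleAbs(cv2.resize(a,None,fx=4,fy=4,interpolation=cv2.INTER_CUBIC),alpha=1.7,beta=15)
o=np.hstack([f(g[120:245,180:280]),f(h[170:295,220:320])]);cv2.imwrite("pics/ts3.png",o)
print(o.shape)
E
```

```text
7.875 [0.5148 0.1048 0.2388] [-3.1412 -0.0029 -2.9064] [ 0.0513  0.1332 -3.224 ] [-0.1182  0.1432 -0.0134] [-0.3825  0.3571  0.0891  1.8549 -0.0385  0.9342  1.53  ]
(500, 800, 3)
```

View pics/ts3.png

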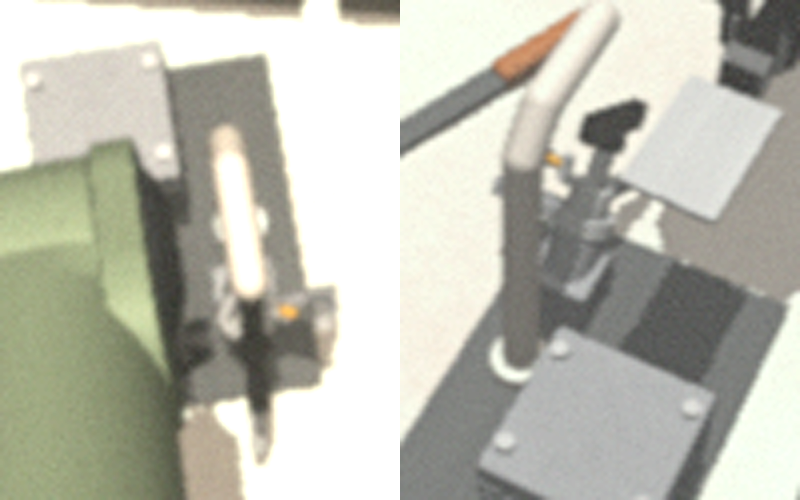

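```bash
python3 - <<'E'
from h import *
s=calibration("scene");t=calibration("top")
P=lambda x,y,z:onz(s,220+(x-400)/4,170+y/4,z)
R=Ro.from_euler("z",RY)
L=lambda p:R.inv().apply(p-RO)*1000
for q in((620,181),(716,221),(781,113),(695,77)): print("blade",P(*q,.238),L(P(*q,.238)))
for q in((565,327),(714,393),(479,465)): print("hous scene",L(P(*q,.119)))
for q in((22,67),(160,44),(178,182)): print("hous top",L(onz(t,180+q[0]/4,120+q[1]/4,.119)))
for q in((785,298),): print("plate FL",L(P(*q,.01)))
for q in((333,380),(265,56)): print("plate FR,BR top",L(onz(t,180+q[0]/4,120+q[1]/4,.01)))
print("pipe end, grip bar",[tri(t,(180+a/4,120+b/4),s,(220+(x-400)/4,170+y/4))[0] for a,b,x,y in((250,295,600,15),)], L(tri(t,(242.5,193.8),s,(270,173.5))[0]))
E
```

```text
blade [0.6522 0.104  0.238 ] [-34.58   -33.2965 238.    ]
blade [0.6376 0.1652 0.238 ] [-34.4052  29.6852 238.    ]
blade [0.5417 0.1447 0.238 ] [-132.407   32.324  238.   ]
blade [0.5536 0.0858 0.238 ] [-134.7551  -27.7083  238.    ]
hous scene [  3.3473 -47.0805 119.    ]
hous scene [  2.3781  57.8978 119.    ]
hous scene [116.2775 -48.2916 119.    ]
hous top [109.85    55.6132 119.    ]
hous top [111.4732 -53.6261 119.    ]
hous top [ -1.9448 -51.6912 119.    ]
plate FL [-162.9085   57.8278   10.    ]
plate FR,BR top [-156.0281 -148.6962   10.    ]
plate FR,BR top [ 128.5211 -136.4905   10.    ]
pipe end, grip bar [array([0.5739, 0.0222, 0.2664])] [-130.2334  -94.3346  267.0899]
```

View pics/w3.png

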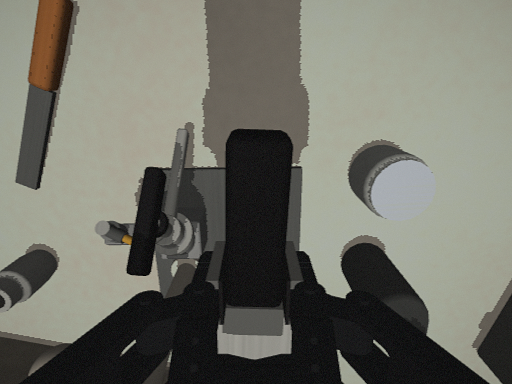

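```bash
python3 - <<'E'
from h import *
c=dict(np.load("w3.npz"));R=Ro.from_euler("z",RY)
L=lambda p:R.inv().apply(p-RO)*1000
im=cv2.imread("pics/w3.png");g=cv2.cvtColor(im,6).astype(int)
for v in(180,200,220,235): 
    r=g[v,292:312];u=292+np.argmax(np.abs(np.diff(cv2.GaussianBlur(r.astype(np.float32)[None],(3,1),0)[0])))+.5
    print("left edge",v,u,L(onz(c,u,v,.01)))
for u in(200,215,296):
    r=g[155:180,u];v=155+np.argmax(np.abs(np.diff(r)))+.5;print("front",u,v,L(onz(c,u,v,.01)))
a,b=(153,168),(140,275)
print("T ends",L(onz(c,*a,.135)),L(onz(c,*b,.17)),"ctr",L(onz(c,147,221,.155)))
print("gate tip",L(onz(c,183,128,.04)))
s=bot.observe();print("tcp rack",L(s["position"]),s["tool_rot"][2]+np.pi)
E
```

```text
left edge 180 301.5 [-142.1758   59.508    10.    ]
left edge 200 300.5 [-115.1302   59.531    10.    ]
left edge 220 299.5 [-86.8308  59.555   10.    ]
left edge 235 299.5 [-64.7289  60.5878  10.    ]
front 200 166.5 [-159.945   -68.3697   10.    ]
front 215 165.5 [-161.201   -49.5376   10.    ]
front 296 163.5 [-163.6137   51.6031   10.    ]
T ends [-189.5198  -84.6826  135.    ] [-109.3772  -92.9468  170.    ] ctr [-150.3317  -87.5449  155.    ]
gate tip [-210.9788  -79.0732   40.    ]
tcp rack [-167.6027   -0.3097  240.2023] 0.23463514703566002
```

>>> {"name": "move_arm", "arguments": {
  "jaw": [255,255,255,255,255,255,255],
  "dp": [
    [0,0,0.046],
    [0,0,0.046],
    [0,0,0.046],
    [0,0,0.046],
    [-0.02,0,0],
    [-0.02,0,0],
    [0,0,0]
  ],
  "rotation": [
    [0,0,-0.006],
    [0,0,0],
    [0,0,0],
    [0,0,0],
    [0,0,0],
    [0,0,0],
    [0,0,0]
  ]
}}

```text
clock: 8.9
position: [0.5473, 0.1133, 0.0933]
tool_rot: [3.142, 0.001, -2.888]
force: [-0.1, 0.4, -3.5]
grip_width: 0.0261
```

```bash
python3 - <<'E'
from h import *
s=bot.observe();L=lambda p:Ro.from_euler("z",RY).inv().apply(p-RO)*1000
print(s["clock"],s["position"],L(s["position"]),s["tool_rot"],s["force"],s["moment"])
h=grab_frame("scene")[170:295,220:320];g=grab_frame("wrist");cv2.imwrite("pics/w4.png",g)
f=lambda a:cv2.convertScaleAbs(cv2.resize(a,None,fx=4.6,fy=4.6,interpolation=cv2.INTER_CUBIC),alpha=1.7,beta=15)
cv2.imwrite("pics/s4.png",f(h))
E
```

```text
8.9 [0.5473 0.1133 0.0933] [-134.3773    0.4777   93.2665] [ 3.1416  0.0011 -2.8878] [-0.0728  0.3839 -3.4574] [-0.0143  0.2084 -0.0054]
```

View pics/s4.png

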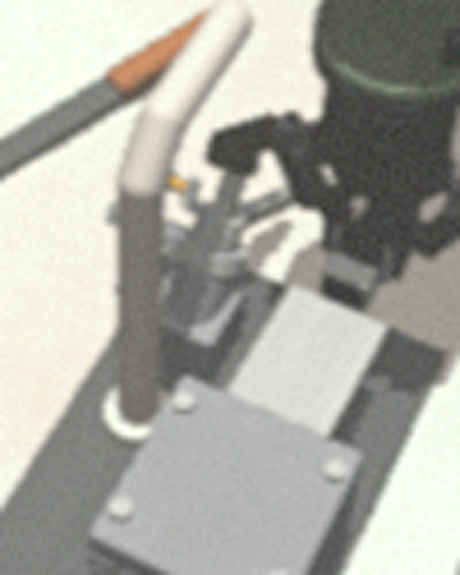

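>>> {"name": "move_arm", "arguments": {
  "jaw": [255,255,255],
  "dp": [
    [-0.02,0,0],
    [-0.01,0,0],
    [0,0,0]
  ],
  "rotation": [
    [0,0,0],
    [0,0,0],
    [0,0,0]
  ]
}}

```text
clock: 9.38
position: [0.5698, 0.1193, 0.0929]
tool_rot: [-3.142, -0.0, -2.888]
force: [-0.7, -0.9, -3.8]
grip_width: 0.0262
```

>>> {"name": "move_arm", "arguments": {
  "jaw": [255,255,255],
  "dp": [
    [-0.015,0,0],
    [-0.015,0,0],
    [0,0,0]
  ],
  "rotation": [
    [0,0,0],
    [0,0,0],
    [0,0,0]
  ]
}}

```text
clock: 9.75
position: [0.594, 0.1257, 0.0928]
tool_rot: [-3.142, 0.001, -2.887]
force: [-0.5, 0.4, -3.7]
grip_width: 0.0261
```

>>> {"name": "move_arm", "arguments": {
  "jaw": [255,255,255,255],
  "dp": [
    [-0.02,0,0],
    [-0.02,0,0],
    [-0.01,0,0],
    [0,0,0]
  ],
  "rotation": [
    [0,0,0],
    [0,0,0],
    [0,0,0],
    [0,0,0]
  ]
}}

```text
clock: 10.25
position: [0.6317, 0.1354, 0.0926]
tool_rot: [-3.142, -0.0, -2.887]
force: [-0.4, 0.1, -2.4]
grip_width: 0.0264
```

>>> {"name": "move_arm", "arguments": {
  "jaw": [255,255,255,255],
  "dp": [
    [-0.005,0,0],
    [-0.005,0,0],
    [-0.004,0,0],
    [0,0,0]
  ],
  "rotation": [
    [0,0,0],
    [0,0,0],
    [0,0,0],
    [0,0,0]
  ]
}}

```text
clock: 10.75
position: [0.6429, 0.1383, 0.0929]
tool_rot: [-3.142, 0.0, -2.887]
force: [-0.8, -0.6, -3.0]
grip_width: 0.026
```

>>> {"name": "move_arm", "arguments": {
  "jaw": [255,255,255],
  "dp": [
    [-0.0025,0,0],
    [-0.0025,0,0],
    [0,0,0]
  ],
  "rotation": [
    [0,0,0],
    [0,0,0],
    [0,0,0]
  ]
}}

```text
clock: 11.12
position: [0.6464, 0.1392, 0.0928]
tool_rot: [-3.142, -0.001, -2.887]
force: [-1.7, -0.4, -3.1]
grip_width: 0.026
```

>>> {"name": "move_arm", "arguments": {
  "jaw": [255,255,255],
  "dp": [
    [-0.002,0,0],
    [-0.0015,0,0],
    [0,0,0]
  ],
  "rotation": [
    [0,0,0],
    [0,0,0],
    [0,0,0]
  ]
}}

```text
clock: 11.5
position: [0.6466, 0.1392, 0.0923]
tool_rot: [-3.142, -0.006, -2.887]
force: [-19.6, -5.0, 7.2]
grip_width: 0.0263
```

>>> {"name": "move_arm", "arguments": {
  "jaw": [255,255,110,110,110,110,110],
  "dp": [
    [0,0,0.003],
    [0,0,0],
    [0,0,0],
    [0,0,0],
    [0,0,0],
    [0,0,0],
    [0,0,0]
  ],
  "rotation": [
    [0,0,0],
    [0,0,0],
    [0,0,0],
    [0,0,0],
    [0,0,0],
    [0,0,0],
    [0,0,0]
  ]
}}

```text
clock: 12.38
position: [0.6494, 0.14, 0.0905]
tool_rot: [-3.142, 0.0, -2.887]
force: [0.4, 0.2, -0.1]
grip_width: 0.0488
```

```bash
python3 - <<'E'
from h import *
s=bot.observe();L=lambda p:Ro.from_euler("z",RY).inv().apply(p-RO)*1000
print(s["clock"],s["position"],L(s["position"]),s["tool_rot"],s["force"],s["moment"],s["grip_width"])
c=calibration("wrist");g=grab_frame("wrist");cv2.imwrite("pics/w5.png",cv2.convertScaleAbs(g,alpha=1.5,beta=15));np.savez("w5.npz",**c)
E
```

```text
12.375 [0.6494 0.14   0.0905] [-28.8653   2.3741  90.526 ] [-3.1415  0.0001 -2.8873] [ 0.4008  0.1711 -0.0583] [-0.0248  0.0076 -0.0201] 0.04875894273202912
```

View pics/w5.png

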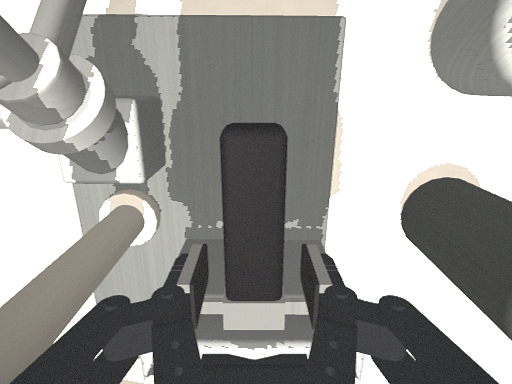

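```bash
python3 - <<'E'
from h import *
c=dict(np.load("w5.npz"));L=lambda p:Ro.from_euler("z",RY).inv().apply(p-RO)*1000
for z in(.111,):
  for q in((254,124),(221,140),(287.5,140),(225,270),(284,270)): print(L(onz(c,*q,z)))
for q in((345,20),(325,230)): print("plate",L(onz(c,*q,.01)))
E
```

```text
[-99.5056   0.7374 111.    ]
[-92.9952 -12.3605 111.    ]
[-93.4599  14.2512 111.    ]
[-32.6991 -11.5897 111.    ]
[-33.1876  15.8372 111.    ]
plate [-155.5003   58.6167   10.    ]
plate [-5.4126 59.7077 10.    ]
```

>>> {"name": "move_arm", "arguments": {
  "jaw": [110,110,110,110,110,110,110,110],
  "dp": [
    [0,0,-0.03],
    [0,0,-0.05],
    [0,0,-0.06],
    [0,0,-0.06],
    [0.06,0,-0.02],
    [0.06,0,-0.02],
    [0.06,0,0],
    [0,0,0]
  ],
  "rotation": [
    [0,0,0],
    [0,0,0],
    [0,0,0],
    [0,0,0],
    [0,0,0],
    [0,0,0],
    [0,0,0],
    [0,0,0]
  ]
}}

```text
clock: 13.42
position: [0.5077, 0.103, 0.2834]
tool_rot: [3.141, 0.0, -2.888]
force: [0.8, -0.1, 0.4]
grip_width: 0.0485
```

```bash
cat >> h.py <<'E'
def latch(th,back=0.,ahead=.013,g=(-.151,-.09,.147)):
    a=np.radians(35)
    R=Ro.from_euler("z",RY)*Ro.from_euler("y",-a)*Ro.from_euler("z",-th)*Ro.from_euler("y",np.pi)
    return W(g)+R.as_matrix()[:,2]*(ahead-back), R.as_euler("xyz")
E
python3 - <<'E'
from h import *
p,r=latch(.1,.1);print(p,r,latch(.1)[0],Ro.from_euler("xyz",r).as_matrix(),bot.observe()["qpos"])
M=W([-.26,-.06,.30]);r0=bot.observe()["tool_rot"]
plan(M);plan(p,r,src=(M,r0))
E
```

```text
[0.504  0.0097 0.2183] [ 3.0718  0.6074 -3.0255] [0.5597 0.0232 0.1364] [[-0.8156 -0.1551  0.5574]
 [-0.0951  0.9862  0.1352]
 [-0.5707  0.0573 -0.8192]] [-0.3846  0.2944  0.0886  1.8195 -0.0302  1.0285  1.5405]
t 13.425 rot 0 x [0. 0. 0.] | shift 3 x [ 0.0357 -0.0244 -0.007 ]
t 13.425 rot 4 x [-0.002  -0.0486  0.0089] | shift 3 x [-0.0019 -0.0124  0.042 ]
```

>>> {"name": "move_arm", "arguments": {
  "jaw": [110,110,110,110,110,110,110,110],
  "dp": [
    [0.036,-0.0244,-0.007],
    [0.036,-0.0244,-0.007],
    [0.036,-0.0244,-0.007],
    [0,0,0],
    [0,0,0],
    [0,0,0],
    [0,0,0],
    [0,0,0]
  ],
  "rotation": [
    [0,0,0],
    [0,0,0],
    [0,0,0],
    [-0.002,-0.0486,0.0089],
    [-0.002,-0.0486,0.0089],
    [-0.002,-0.0486,0.0089],
    [-0.002,-0.0486,0.0089],
    [0,0,0]
  ]
}}

```text
clock: 14.42
position: [0.4401, 0.025, 0.299]
tool_rot: [3.072, 0.608, -3.025]
force: [0.4, 1.0, 0.4]
grip_width: 0.0486
```

```bash
python3 - <<'E'
from h import *
p,r=latch(.1,.1);s=bot.observe();print(s["position"],s["tool_rot"],s["qpos"]);plan(p,r)
E
```

```text
[0.4401 0.025  0.299 ] [ 3.0722  0.6082 -3.0254] [-0.2948 -0.1313  0.1236  2.4211 -0.1011  0.2417  1.6323]
t 14.425 rot 1 x [-0.0001  0.0002  0.    ] | shift 3 x [-0.0019 -0.0124  0.0415]
```

>>> {"name": "move_arm", "arguments": {
  "jaw": [110,110,110,110],
  "dp": [
    [-0.002,-0.0124,0.0415],
    [-0.002,-0.0124,0.0415],
    [-0.002,-0.0124,0.0415],
    [0,0,0]
  ],
  "rotation": [
    [0,0,0],
    [0,0,0],
    [0,0,0],
    [0,0,0]
  ]
}}

```text
clock: 14.92
position: [0.4837, 0.0183, 0.2532]
tool_rot: [3.056, 0.581, -3.024]
force: [-1.0, -0.7, -0.1]
grip_width: 0.0486
```

```bash
python3 - <<'E'
from h import *
s=bot.observe();print(s["clock"],s["position"],s["tool_rot"],s["qpos"])
c=calibration("wrist");g=grab_frame("wrist");cv2.imwrite("pics/w6.png",cv2.convertScaleAbs(g,alpha=1.5,beta=15))
p,r=latch(.1);R=Ro.from_euler("xyz",r).as_matrix();G=W([-.151,-.09,.147])
for d in(-.045,0,.045): print(proj(c,G+R[:,0]*d-R[:,2]*.011))
print(proj(c,W([-.127,-.095,.27])))
plan(*latch(.1))
E
```

```text
14.925 [0.4837 0.0183 0.2532] [ 3.056   0.5814 -3.0244] [-0.3586  0.0602  0.2799  2.3896 -0.8128  0.1661  2.3995]
[237.5004 233.2374]
[236.6735 186.8044]
[235.7588 135.4438]
[240.3559 333.1688]
t 14.975 rot 1 x [ 0.0048 -0.0081 -0.0009] | shift 4 x [ 0.0012 -0.004   0.0436]
```

View pics/w6.png

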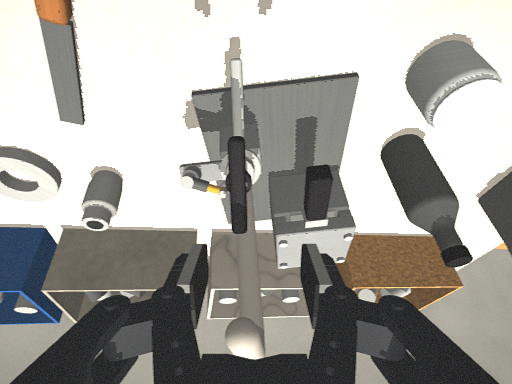

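The T-handle at (237,138)–(239,230) matches the projected points. However, joint 6 is at its limit, so a grip along the 35° shaft is out of reach. I'll push the near end of the T-handle sideways with closed fingers and a nearly vertical tool. First I'll check where the strut is.

```bash
cat >> h.py <<'E'
def pose(x,y,z,t=8,yaw=0.):
    R=Ro.from_euler("z",RY+yaw)*Ro.from_euler("y",-np.radians(t))*Ro.from_euler("y",np.pi)
    return W([x,y,z]),R.as_euler("xyz")
E
python3 - <<'E'
from h import *
L=lambda p:Ro.from_euler("z",RY).inv().apply(p-RO)*1000
c3=dict(np.load("w3.npz"));c6=calibration("wrist")
for a,b in(((102,228),(187,184)),((125,240),(217,189))): 
    p,e=tri(c3,a,c6,b);print("strut",L(p),e)
A=pose(-.235,-.12,.26);B=pose(-.181,-.122,.18);C=pose(-.181,-.122,.108);s=bot.observe()
print(s["qpos"])
plan(*A);plan(*B,src=A);plan(*C,src=B)
E
```

```text
strut [-127.4878 -144.8159  120.5233] 0.0012832692299612246
strut [-121.1133 -117.1638  128.79  ] 0.005854017973937303
[-0.3582  0.058   0.2808  2.3911 -0.8079  0.1656  2.3943]
t 14.975 rot 3 x [ 0.0043  0.0473 -0.0103] | shift 2 x [ 0.0091 -0.0265 -0.0054]
t 14.975 rot 0 x [0. 0. 0.] | shift 3 x [-0.0176 -0.0008  0.0361]
t 14.975 rot 0 x [0. 0. 0.] | shift 2 x [ 0.0063 -0.      0.0446]
```

>>> {"name": "move_arm", "arguments": {
  "jaw": [255,255,255,255,255,255],
  "dp": [
    [0,0,-0.01],
    [0,0,0],
    [0,0,0],
    [0.009,-0.0265,0],
    [0.009,-0.0265,0],
    [0,0,0]
  ],
  "rotation": [
    [0.0043,0.047,-0.0103],
    [0.0043,0.047,-0.0103],
    [0.0043,0.047,-0.0103],
    [0,0,0],
    [0,0,0],
    [0,0,0]
  ]
}}

```text
clock: 15.72
position: [0.4775, -0.0215, 0.2535]
tool_rot: [3.113, 0.226, -2.913]
force: [-0.1, -0.1, -0.6]
grip_width: -0.0004
```

```bash
python3 - <<'E'
from h import *
B=pose(-.181,-.122,.18);C=pose(-.181,-.122,.108);s=bot.observe()
print(s["qpos"],s["position"],s["tool_rot"],s["grip_width"],B)
plan(*B);plan(*C,src=B)
E
```

```text
[-0.4389  0.169   0.4675  2.1262 -0.256   0.6666  2.003 ] [ 0.4775 -0.0215  0.2535] [ 3.1133  0.2255 -2.9134] -0.0004469152110185256 (array([ 0.5309, -0.0167,  0.18  ]), array([ 3.1416,  0.1396, -2.9036]))
t 15.725 rot 1 x [ 0.0084  0.0274 -0.0027] | shift 3 x [-0.0176 -0.0033  0.0334]
t 15.725 rot 0 x [0. 0. 0.] | shift 2 x [ 0.0063 -0.      0.0446]
```

>>> {"name": "move_arm", "arguments": {
  "jaw": [255,255,255,255,255,255,255],
  "dp": [
    [0,0,0],
    [-0.0176,-0.0033,0.0334],
    [-0.0176,-0.0033,0.0334],
    [-0.0176,-0.0033,0.0334],
    [0.0042,0,0.03],
    [0.0042,0,0.03],
    [0.0042,0,0.029]
  ],
  "rotation": [
    [0.0084,0.0274,-0.0027],
    [0,0,0],
    [0,0,0],
    [0,0,0],
    [0,0,0],
    [0,0,0],
    [0,0,0]
  ]
}}

```text
clock: 16.6
position: [0.5314, -0.0133, 0.1074]
tool_rot: [3.14, 0.14, -2.899]
force: [0.3, 0.4, -0.5]
grip_width: -0.0002
```

```bash
python3 - <<'E'
from h import *
s=bot.observe();L=lambda p:Ro.from_euler("z",RY).inv().apply(p-RO)*1000
print(s["clock"],L(s["position"]),s["tool_rot"],s["force"],s["qpos"])
g=grab_frame("wrist");cv2.imwrite("pics/w7.png",cv2.convertScaleAbs(g,alpha=1.5,beta=15))
E
```

```text
16.6 [-179.697  -118.7371  107.3792] [ 3.14    0.1403 -2.8994] [ 0.2872  0.4289 -0.5136] [-0.3059  0.5266  0.3118  2.0753 -0.4264  0.4578  2.1425]
```

View pics/w7.png

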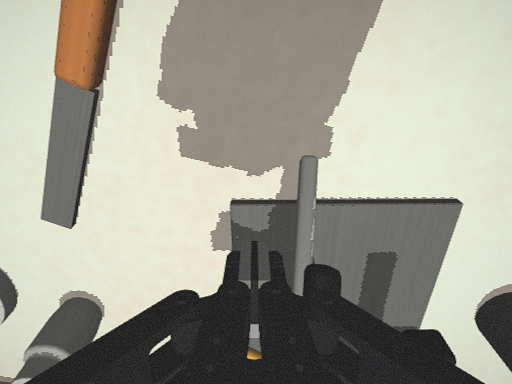

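>>> {"name": "move_arm", "arguments": {
  "jaw": [255,255,255,255],
  "dp": [
    [0,0,-0.01],
    [0,0.008,0],
    [0,0.006,0],
    [0,0,0]
  ],
  "rotation": [
    [0,0,0],
    [0,0,0],
    [0,0,0],
    [0,0,0]
  ]
}}

```text
clock: 17.15
position: [0.5277, -0.0019, 0.1161]
tool_rot: [3.139, 0.142, -2.898]
force: [-1.2, -0.3, 0.4]
grip_width: -0.0002
```

>>> {"name": "move_arm", "arguments": {
  "jaw": [255,255,255,255],
  "dp": [
    [0,0.004,0],
    [0,0.004,0],
    [0,0.004,0],
    [0,0,0]
  ],
  "rotation": [
    [0,0,0],
    [0,0,0],
    [0,0,0],
    [0,0,0]
  ]
}}

```text
clock: 17.65
position: [0.5258, 0.0057, 0.1159]
tool_rot: [3.141, 0.142, -2.9]
force: [1.3, -8.6, 3.6]
grip_width: -0.0002
```

>>> {"name": "move_arm", "arguments": {
  "jaw": [255,255,255,255],
  "dp": [
    [0,0.004,0],
    [0,0.004,0],
    [0,0.004,0],
    [0,0,0]
  ],
  "rotation": [
    [0,0,0],
    [0,0,0],
    [0,0,0],
    [0,0,0]
  ]
}}

```text
clock: 18.15
position: [0.5229, 0.0156, 0.1156]
tool_rot: [3.14, 0.141, -2.899]
force: [-1.1, -4.9, 0.2]
grip_width: 0.0
```

```bash
python3 - <<'E'
from h import *
s=bot.observe();L=lambda p:Ro.from_euler("z",RY).inv().apply(p-RO)*1000
print(s["clock"],L(s["position"]),s["force"],s["moment"],s["qpos"])
g=grab_frame("scene");cv2.imwrite("pics/s8.png",g)
E
```

```text
18.15 [-181.145   -88.6811  115.6402] [-1.1113 -4.9487  0.1929] [-1.0747  0.0992 -0.1344] [-0.3899  0.5035  0.3391  2.0943 -0.4199  0.4622  2.0791]
```

>>> {"name": "move_arm", "arguments": {
  "jaw": [255,255,255,255],
  "dp": [
    [0,0.004,0],
    [0,0.004,0],
    [0,0.004,0],
    [0,0,0]
  ],
  "rotation": [
    [0,0,0],
    [0,0,0],
    [0,0,0],
    [0,0,0]
  ]
}}

```text
clock: 18.7
position: [0.5205, 0.026, 0.1156]
tool_rot: [3.139, 0.141, -2.898]
force: [0.1, 0.5, -1.1]
grip_width: -0.0
```

```bash
python3 - <<'E'
from h import *
s=bot.observe();L=lambda p:Ro.from_euler("z",RY).inv().apply(p-RO)*1000
print(s["clock"],L(s["position"]),s["force"],s["moment"])
h=grab_frame("scene")[150:295,220:340];g=grab_frame("wrist")
cv2.imwrite("pics/c9.png",np.hstack([cv2.convertScaleAbs(cv2.resize(h,(318,384),interpolation=2),alpha=1.7,beta=15),cv2.convertScaleAbs(g[:,30:],alpha=1.5,beta=15)]))
E
```

```text
18.7 [-181.0031  -78.0364  115.5966] [ 0.0548  0.4984 -1.0548] [-0.0534  0.1445 -0.0139]
```

View pics/c9.png

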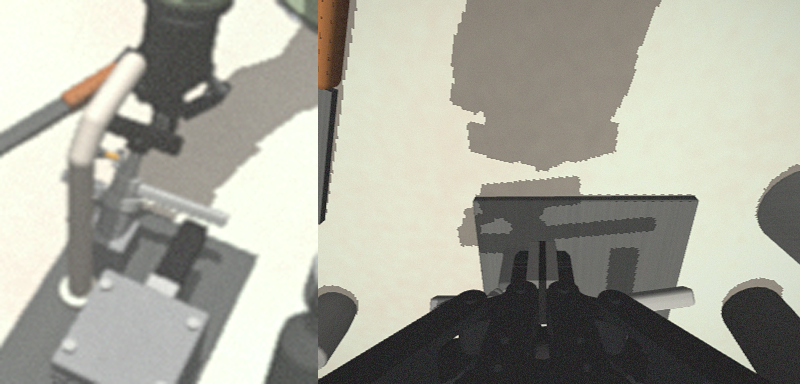

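The latch has snapped over and the gate bar lies across the handle's end. Retreating clear.

>>> {"name": "move_arm", "arguments": {
  "jaw": [255,255,255,255,255,255,255,255],
  "dp": [
    [0.015,0,0],
    [0.03,0,-0.01],
    [0.03,0,-0.03],
    [0,0,-0.05],
    [0,0,-0.05],
    [0,0,-0.05],
    [0,0,0],
    [0,0,0]
  ],
  "rotation": [
    [0,0,0],
    [0,0,0],
    [0,0,0],
    [0,0,0],
    [0,0,0],
    [0,0,0],
    [0,0,0],
    [0,0,0]
  ]
}}

```text
clock: 19.8
position: [0.4416, 0.0057, 0.2572]
tool_rot: [3.138, 0.141, -2.898]
force: [0.3, -0.2, -0.1]
grip_width: 0.0001
```

```bash
python3 - <<'E'
from h import *
s=bot.observe();print(s["clock"],s["position"],s["force"],s["qpos"])
c=calibration("wrist");g=grab_frame("wrist");cv2.imwrite("pics/w10.png",cv2.convertScaleAbs(g,alpha=1.5,beta=15));np.savez("w10.npz",**c)
for p in([-.1,0,.111],[-.1,.014,.111],[-.1,-.014,.111],[0,0,.111],[-.117,-.09,.098],[-.117,.025,.098]): print(p,proj(c,W(p)))
E
```

```text
19.8 [0.4416 0.0057 0.2572] [ 0.343  -0.2074 -0.1417] [-0.6363  0.1318  0.5612  2.1462 -0.1402  0.7496  1.8268]
[-0.1, 0, 0.111] [318.8419 285.6795]
[-0.1, 0.014, 0.111] [330.458  285.7213]
[-0.1, -0.014, 0.111] [307.2212 285.6377]
[0, 0, 0.111] [311.1492 341.2456]
[-0.117, -0.09, 0.098] [244.2304 267.1259]
[-0.117, 0.025, 0.098] [338.7756 267.4962]
```

```bash
python3 - <<'E'
from h import *
c=dict(np.load("w10.npz"));L=lambda p:Ro.from_euler("z",RY).inv().apply(p-RO)*1000
g=cv2.cvtColor(cv2.imread("pics/w10.png"),6)
print("col",[(v,int(g[v,313:323].mean())) for v in range(250,304,3)])
print("row296",[(u,int(g[296,u])) for u in range(290,346,3)])
print("row267",[(u,int(g[262:272,u].mean())) for u in range(290,352,4)])
w=bot.observe();print(w["force"],w["qd"])
E
```

```text
col [(250, 99), (253, 103), (256, 101), (259, 173), (262, 186), (265, 137), (268, 104), (271, 104), (274, 34), (277, 33), (280, 35), (283, 34), (286, 39), (289, 44), (292, 36), (295, 35), (298, 35), (301, 37)]
row296 [(290, 40), (293, 33), (296, 39), (299, 49), (302, 37), (305, 46), (308, 40), (311, 43), (314, 28), (317, 43), (320, 46), (323, 36), (326, 29), (329, 33), (332, 37), (335, 37), (338, 26), (341, 142), (344, 220)]
row267 [(290, 161), (294, 156), (298, 140), (302, 131), (306, 128), (310, 120), (314, 137), (318, 131), (322, 127), (326, 121), (330, 119), (334, 113), (338, 105), (342, 211), (346, 217), (350, 218)]
[ 0.0115  0.0672 -0.5531] [ 0.0034  0.0151 -0.0038 -0.0017  0.0024  0.0026 -0.0029]
```

```bash
python3 -c "
from workcell import workorder
print(workorder.job_done())"
```

```text
the job is handed in; nothing more can be done
None
```

The scraper is stowed in the rack slot and the latch is shut across the end of its handle. I handed the job in at about 20 s of the 59 s allowed; the hand-in reports no verdict.

- **Scraper:** I gripped it by the handle and slid the blade in until it met about 20 N of resistance against the housing. I then let go with the latch still open. The wrist camera put the end of the handle at rack x = -99.5 mm and y of about 1 mm, against -100 and 0 for fully home.
- **Latch:** I could not grip the T-handle along its tilted shaft, because joint 6 was at its lower limit on the approach. Instead I pushed the near end of the T-handle clockwise with closed fingers, using under 10 N. The force then dropped to zero and the latch snapped over.
- **Final checks:** The last picture I viewed shows the gate bar across behind the handle's end. After retreating, the bar's end was at pixel column 340, against 339 predicted for the shut latch, and the wrist force was near zero.
- **Not confirmed:** The 12-picture limit was reached, so the last wrist image was checked only by pixel values. In it the gripper hid part of the handle, so I did not re-measure the scraper after closing the latch. I did not re-measure the other tools and tins either, though no push on them showed in the forces.

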